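# Open the reader's shutter and hold the sample flask over its window

## Robot

A 6-joint arm with a two-finger parallel gripper is mounted at the origin on the work surface. World frame = base frame: x ahead of the robot, y to its left, z up, the work surface at z = 0. Lengths are in m, angles in rad, forces in N, time in s.
With the tool pointing down it reaches from about 0.3 to 0.775 m from the base axis. Payload 14.6 kg.
Tool frame: the origin (TCP) lies on the centre line of the jaws, within the pads' length; the fingertips stand 19 mm ahead of it and the grasp point (between the pads) is the TCP; z points along the fingers, y is the line along which they close (so a half turn about z gives the same grasp; the last joint's range is limited). The gripper opens to 94 mm and grips with 3 to 60 N. Pads are 16 mm wide; open, the fingers measure 119 mm over their backs; the gripper's body (75 mm by 177 mm) begins 78 mm behind the grasp point.
Start: joints at [1.118, 0.3, 1.521, -0, 1.321, -0.067], TCP at [0.207, 0.51, 0.224] pointing down, gripper open.
Joint ranges: [-3.03, 3.03], [-0.79, 2.21], [0.23, 2.52], [-1.04, 4.18], [0, 3.07], [-2.55, 2.55]. Speed limits (rad/s): [2.22, 2.22, 2.57, 3.14, 3.14, 3.14].

## Interface

Orientations are given as a rotation vector (axis times angle).
In Python, from plant import r gives the robot as it stands. Calls block until the motion is done:
- r.move_ptp(position, orientation): joint-space move of the TCP to a pose.
- r.move_l(position, rotation=None, max_speed=0.15): straight line of the TCP; rotation=None keeps the orientation; max_speed is the mean speed in m/s.
- r.movej(angles): joint-space move.
- r.ungrasp() and r.close_gripper(grasp_force=None): open the fingers fully, or close them until they stop; grasp_force is the grip in N (None keeps the last).
- r.pause(seconds).
- r.ik(position, orientation): joint angles nearest the present ones, or None.
- r.read_state(): the state.
- r.grab_frame(name): name is "scene" or "top" or "wrist"; returns the picture (480x640x3 uint8, red, green, blue); there is no depth.
- r.camera_model(name): a dict with "intrinsics" (3x3 intrinsics, pixels), "k1" (the pictures are not rectified: a ray, as slopes to the right and down, at radius r is drawn at 1 + k1 r^2 times it, then the intrinsics apply), "T" (4x4, takes a point from camera to world coordinates). Camera axes: x right, y down, z forward; pixel columns grow to the right and rows downward; lengths in m; the calibration is good to about 2 mm. A picture is of the moment at which its call begins: read the wrist's pose just before it. camera_model takes no time and is no camera call; for the wrist camera it gives the pose at the moment of the call.
A pose or a line that the arm cannot do raises r.PlanningError and nothing moves.
- r.job_done(): hands the job in; it is judged then, once.
The state is a dict: "t": time; "q": joint angles; "joint_vel": joint speeds; "effort": joint torques, N m; "eef_pos": TCP position; "eef_rot": TCP orientation; "contact_force": force on the tool from outside, world axes, zero at the start; "moment": the same for the moment, N m; "width": finger opening in m; "finger_force": force on a finger pad.
Only numpy, scipy, OpenCV 4.12 (cv2) and the standard library are available. Lean on these libraries where they do the work, as an engineer would, in place of code of your own. Each camera call takes 0.05 s, during which the arm holds its last target. There are 200 camera calls.

## Task

Slide the optical reader's black shutter by its orange tab, away from the window, until it clicks home and stays fully open. Then pick up the flask with the blue stopper from the tray, lift it over the reader's steel guard rail, and hold it upright and still, centred about a centimetre above the round window for a contact-free reading, never letting it touch the reader. Finish while still holding it there, and leave the other glassware standing where it is.

Things in the scene. Friction and masses are not known exactly. Their poses are not given: they have to be found in the camera images.
- window (a point): Centre of the reader's round dark-green glass window in its black ring (ring 86 mm across), level, facing up, 51 mm above the table, in the top of a fixed low white housing. Axes: the reader's; z up, y along the shutter's slide (it opens towards -y), -x the side with the sloping black switch panel. The housing is 220 mm (x) by 320 (y) by 50 high; the window lies 60 mm towards +y from its centre.
- rail (a point): Middle of the steel guard rail's top edge on the reader's +y side, 100 mm above the table, 85 mm from the window centre along the reader's +y. The rail is a fence of 8 mm bars on the reader; from its two corners, 100 mm to each side of this point along x, it runs 155 mm towards -y. The -y side is open. Axes as the reader's.
- shutter (a joint): Travel of the shutter in m: 0 = fully covering the window, 0.090 = home, fully open, against a hard stop. It starts somewhere between 0 and 0.03. It slides with about 1 N of friction; from about 0.079 on, a brass spring plunger resists with about 4 N, is passed at 0.086 and then holds the shutter home against the stop.
- shutter_tab (a point): Centre of the top face of the shutter's orange tab, an upright plate 45 mm (x) by 12 mm (y), 30 mm high, 87 mm above the table at its top. It rises from the black shutter plate (100 x 100 mm, top 57 mm above the table), 40 mm towards -y from the plate's middle, and moves with it. Axes as the reader's: opening moves it towards -y.
- flask_center (a point): Sample flask: clear round flat-bottomed glass flask with a firmly fixed blue stopper. Point on its axis half-way up, 65 mm above its underside. 130 mm high; body 82 mm across up to 70 mm above the underside, neck 24 mm; the stopper is a cylinder 31 mm across, 88 to 130 mm above the underside: grasp it there from above. z axis up through the stopper. 0.17 to 0.29 kg.
- flask_base (a point): Centre of the flat underside of the sample flask (the one with the blue stopper).
- tray_in (a point): Centre of the inner floor of the fixed grey tray, 230 x 230 mm, 22 mm high with 4 mm walls and floor. The sample flask, the spare flask and the amber bottle stand on it, any of them at any of three of its four corner places, 110 mm apart along the tray's axes.
- spare_flask_center (a point): Bystander: flask of the same shape with a white stopper, point half-way up its axis, 65 mm above its underside.
- amber_bottle_center (a point): Bystander: amber bottle with black cap, 58 mm across, 115 mm high, point half-way up its axis.
- beaker_center (a point): Bystander: open glass beaker standing on the table beyond the tray, 68 mm across the rim, 85 mm high, point half-way up its axis.
There are look-alikes about, which are no part of the job. What is shaped like the part that bears flask_center but purple or yellow is not meant.

How it is judged:
By the outcome, as a careful person would: the job done as asked, in the order asked, and still so for the second after the job is handed in, while the arm keeps its last pose, push and grip.
It also fails if it takes over 61 s, if anything falls off the work surface, if the arm or the gripper's body presses on something with over 40 N, if the wrist force passes 120 N, or if a joint passes its speed limit or range.

## Working session

There is one attempt and no reset: what is moved stays moved. The work goes in short steps, each a Python script; the robot and the scene stay as the last script left them, time stands still between calls to the robot, and variables do not carry over. Pictures are saved under pics/ and viewed, at most 10 in all, crops included, and the job is handed in when it is done.

```bash
mkdir -p pics; ls; cat > h.py <<'E'
import numpy as np, cv2
from plant import r
def ray(cam,uv,T=None):
    m=r.camera_model(cam) if not isinstance(cam,dict) else cam
    K=np.array(m["intrinsics"]);k=m["k1"];T=np.array(m["T"])
    d=np.array([(uv[0]-K[0,2])/K[0,0],(uv[1]-K[1,2])/K[1,1]]);s=d.copy()
    for _ in range(30): s=d/(1+k*(s@s))
    return T[:3,3],T[:3,:3]@np.array([s[0],s[1],1])
def onz(cam,uv,z):
    o,d=ray(cam,uv); return o+d*(z-o[2])/d[2]
def proj(cam,p):
    m=r.camera_model(cam) if not isinstance(cam,dict) else cam
    K=np.array(m["intrinsics"]);T=np.array(m["T"])
    c=T[:3,:3].T@(np.array(p)-T[:3,3]);s=c[:2]/c[2];s=s*(1+m["k1"]*(s@s))
    return K[:2,:2]@s+K[:2,2]
def tri(obs):
    A=0;b=0
    for cam,uv in obs:
        o,d=ray(cam,uv);d=d/np.linalg.norm(d);P=np.eye(3)-np.outer(d,d);A=A+P;b=b+P@o
    return np.linalg.solve(A,b)
def blobs(im,lo,hi,amin=30):
    h=cv2.cvtColor(im,cv2.COLOR_RGB2HSV);m=cv2.inRange(h,np.array(lo),np.array(hi))
    n,l,s,c=cv2.connectedComponentsWithStats(m)
    return [(int(s[i,4]),c[i].round(1).tolist(),s[i,:4].tolist()) for i in range(1,n) if s[i,4]>=amin],m
def save(n,im): cv2.imwrite("pics/"+n,cv2.cvtColor(im,cv2.COLOR_RGB2BGR))
E
python3 - <<'E'
from h import *
for c in("scene","top"):
    im=r.grab_frame(c);save(c+"0.png",im);np.save(c+"0.npy",im)
    m=r.camera_model(c);print(c,np.round(m["T"],3).tolist(),np.round(m["intrinsics"],0).tolist(),m["k1"])
    print("blue",blobs(im,(100,120,50),(125,255,255))[0]);print("orange",blobs(im,(5,150,120),(20,255,255))[0])
    print("green",blobs(im,(45,60,15),(95,255,140))[0])
s=r.read_state();print(s["t"],s["eef_rot"],s["width"])
E
```

```text
pics
scene [[-0.417, 0.78, -0.466, 1.002], [0.909, 0.352, -0.224, 0.33], [-0.011, -0.517, -0.856, 0.95], [0.0, 0.0, 0.0, 1.0]] [[468.0, 0.0, 321.0], [0.0, 468.0, 239.0], [0.0, 0.0, 1.0]] -0.03348851901908414
blue [(4561, [28.3, 36.9], [0, 0, 73, 90]), (252, [426.8, 171.9], [420, 162, 16, 21]), (288, [477.6, 191.6], [469, 181, 19, 22]), (286, [422.4, 227.6], [414, 217, 18, 23])]
orange [(34, [212.2, 12.2], [200, 9, 24, 7]), (76, [238.2, 21.9], [222, 18, 36, 10]), (39, [161.0, 25.2], [150, 23, 22, 7]), (246, [237.7, 46.2], [182, 31, 104, 33]), (31, [97.6, 38.9], [87, 35, 20, 8]), (200, [142.3, 53.9], [105, 44, 79, 24]), (95, [226.4, 50.1], [210, 45, 35, 13]), (174, [140.2, 63.0], [108, 51, 58, 24]), (106, [314.5, 68.9], [287, 62, 50, 14]), (283, [251.5, 88.3], [202, 75, 104, 31]), (70, [545.6, 76.7], [533, 74, 26, 7]), (50, [540.8, 82.2], [528, 78, 24, 11]), (226, [159.8, 97.0], [126, 83, 71, 28]), (157, [249.9, 96.2], [213, 84, 74, 26]), (777, [173.5, 136.6], [50, 90, 237, 87]), (111, [260.4, 103.9], [230, 93, 63, 23]), (91, [41.5, 99.0], [24, 94, 31, 12]), (225, [499.3, 123.8], [464,
[... 4682 characters left out ...]
 [438.2, 221.8], [434, 212, 9, 21]), (217, [227.0, 236.8], [218, 224, 17, 23]), (467, [323.0, 242.2], [302, 235, 45, 14]), (505, [329.5, 260.2], [305, 252, 47, 17]), (52, [315.4, 276.7], [308, 274, 18, 5]), (46, [170.7, 278.7], [166, 276, 11, 7]), (42, [366.3, 351.5], [356, 350, 21, 3]), (104, [369.4, 387.5], [349, 386, 43, 4]), (87, [334.2, 401.9], [325, 399, 20, 8]), (62, [383.2, 421.3], [368, 419, 28, 5]), (897, [597.6, 472.7], [505, 460, 135, 20]), (327, [14.9, 473.8], [0, 464, 32, 16]), (148, [455.2, 476.2], [437, 473, 43, 7]), (50, [235.6, 477.6], [227, 475, 18, 5])]
green [(62, [410.2, 293.6], [407, 289, 8, 10])]
0.1 [-6.02165605e-01 -3.08308240e+00  1.59836225e-03] 0.0936182934648261
```

View pics/scene0.png

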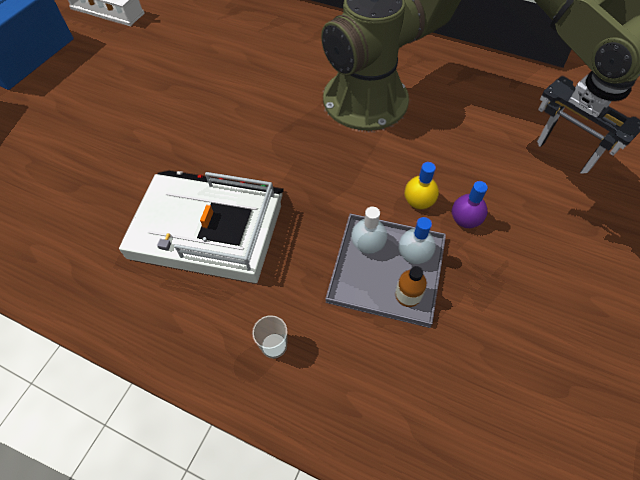

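View pics/top0.png

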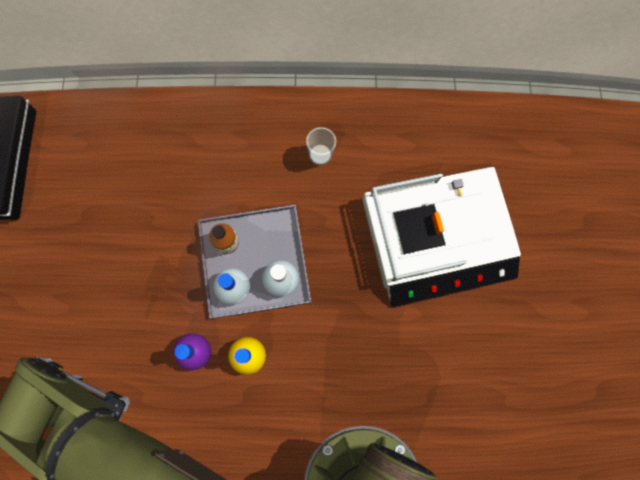

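Three flasks have a blue stopper. The clear one in the tray is at scene (422,228) and top (226,281). The purple one is at top (183,351) and the yellow one at top (242,355). I choose the clear one in the tray. The reader is on the right of the top view, with its rail side facing the tray (world +y) and its switch panel at the bottom (-x). The tab is at top (438,222).

```bash
python3 - <<'E'
from h import *
S=np.load("scene0.npy");T=np.load("top0.npy")
sb=[b for b in blobs(S,(100,120,50),(125,255,255))[0]];tb=blobs(T,(100,120,50),(125,255,255))[0]
for n,u,v in(("flask",(422.4,227.6),(225.8,281.0)),("yellow",(426.8,171.9),(242.1,355.5)),("purple",(477.6,191.6),(183.2,351.3)),):
    print(n,tri([("scene",u),("top",v)]).round(4))
def box(im,x0,y0,x1,y1,lo,hi):
    z=np.zeros_like(im);z[y0:y1,x0:x1]=im[y0:y1,x0:x1];return blobs(z,lo,hi,20)
ts=box(S,190,195,225,235,(8,200,150),(20,255,255))[0];tt=box(T,425,205,450,240,(8,200,150),(20,255,255))[0]
print(ts,tt); print("tab",tri([("scene",ts[0][1]),("top",tt[0][1])]).round(4))
b,m=box(T,350,150,540,310,(0,0,150),(180,60,255));print(b)
m=cv2.morphologyEx(m,cv2.MORPH_CLOSE,np.ones((9,9)))
c=max(cv2.findContours(m,0,1)[0],key=cv2.contourArea)[:,0]
ap=cv2.approxPolyDP(c.reshape(-1,1,2),5,True)[:,0]
for p in ap: print(p,onz("top",p,.05).round(3))
h=T[130:320,150:540];save("crop0.png",cv2.resize(np.hstack([T[230:380,150:300]]),(600,600),interpolation=cv2.INTER_CUBIC))
for n,uv in(("white",(278,272)),("amber",(219,232))): print(n,onz("top",uv,.125).round(3))
E
```

```text
flask [0.4346 0.2954 0.1161]
yellow [0.2828 0.257  0.1113]
purple [0.2886 0.3783 0.1101]
[(73, [204.9, 212.8], [200, 205, 11, 17])] [(84, [438.3, 221.8], [435, 212, 8, 20])]
tab [ 0.5754 -0.1619  0.0843]
[(10832, [445.0, 223.9], [365, 167, 156, 119]), (27, [501.7, 272.3], [500, 269, 5, 7])]
[493 167] [ 0.72  -0.309  0.05 ]
[365 193] [ 0.649 -0.003  0.05 ]
[387 284] [ 0.44  -0.049  0.05 ]
[520 254] [ 0.511 -0.358  0.05 ]
white [0.453 0.187 0.125]
amber [0.537 0.314 0.125]
```

View pics/crop0.png

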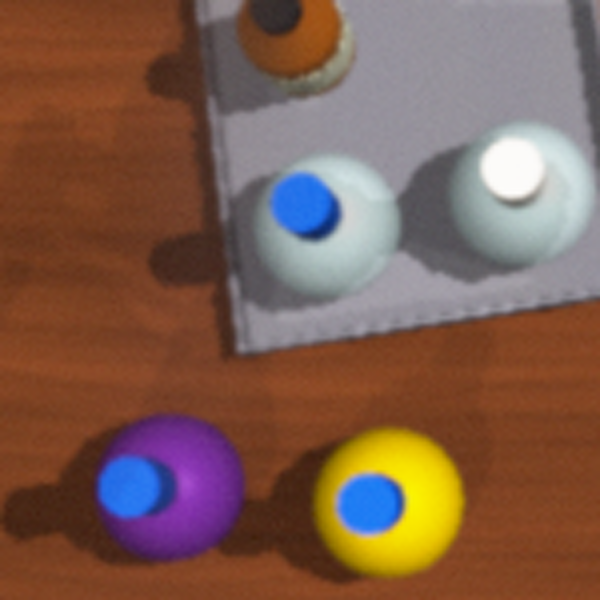

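The crop confirms the choice: the blue stopper on the clear flask in the tray, with the purple and yellow look-alikes outside it. Heights and sizes agree: flask z 0.116, housing edges 0.314 x 0.215 m, reader yaw about 13.1°. Next I move above the reader and check from near.

```bash
cat >> h.py <<'E'
yaw=np.radians(13.1); ex=np.array([np.cos(yaw),np.sin(yaw),0]); ey=np.array([-np.sin(yaw),np.cos(yaw),0])
def down(deg):  # tool y heading in degrees
    a=np.radians((deg+90)/2); return np.pi*np.array([np.cos(a),np.sin(a),0])
E
python3 - <<'E'
from h import *
q0=r.read_state()["q"]
for d in(103.1,-76.9):
    print(d,r.ik([.575,-.16,.25],down(d)))
r.move_ptp([.575,-.16,.25],down(103.1)); s=r.read_state();m=r.camera_model("wrist");im=r.grab_frame("wrist")
save("w1.png",im);np.save("w1.npy",im);print(s["t"],s["eef_pos"],np.round(m["T"],3).tolist(),s["contact_force"])
import pickle;pickle.dump(m,open("w1.pkl","wb"))
b=blobs(im,(8,200,120),(20,255,255),40)[0];print(b)
for x in b: print(onz(m,x[1],.087).round(4))
E
```

```text
103.1 [-3.32756143e-01  3.88248479e-01  1.34374455e+00 -4.44089210e-16
  1.40959962e+00 -2.13219060e+00]
-76.9 [-0.33275614  0.38824848  1.34374455  0.          1.40959962  1.00940205]
2.8 [ 0.5751409  -0.15936496  0.24998349] [[-0.228, 0.939, 0.256, 0.501], [0.974, 0.22, 0.061, -0.177], [0.001, 0.263, -0.965, 0.41], [0.0, 0.0, 0.0, 1.0]] [-0.31753248 -0.57705398 -0.11532503]
[(825, [311.0, 225.3], [304, 198, 15, 56])]
[ 0.5743 -0.163   0.087 ]
```

View pics/w1.png

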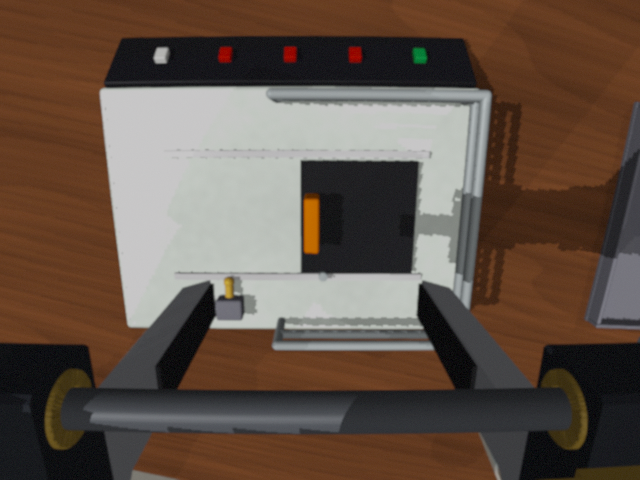

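The wrist view shows the tab at px (311,225), the black plate spanning px 301–416 × 160–272, and the plunger block at (229,305). The tab at (0.574,-0.163) agrees with the first estimate to about 1 mm. Now I grip the tab and slide.

```bash
python3 - <<'E'
from h import *
import pickle
m=pickle.load(open("w1.pkl","rb"))
P=[onz(m,p,.057) for p in((301,160),(416,160),(413,272),(301,272))];c=np.mean(P,0)
print("plate",c.round(4),[round(float(np.linalg.norm(P[i]-P[i-1])),4) for i in range(4)], "yaw",[np.degrees(np.arctan2(*(b-a)[[1,0]])).round(1) for a,b in((P[0],P[3]),(P[1],P[2]))])
tab=np.array([.5745,-.1627,.087]);print("plate-tab in y",(c-tab)@ey,(c-tab)@ex)
for p in((103,90),(128,327)):print(onz(m,p,.05).round(4))
g=tab.copy();g[2]=.084
r.move_l(g+[0,0,.03]); r.move_l(g,max_speed=.08)
s=r.read_state();print(s["t"],s["contact_force"].round(1) if hasattr(s["contact_force"],"round") else s["contact_force"])
r.close_gripper(10);s=r.read_state();print(s["width"],s["finger_force"],np.round(s["contact_force"],1),np.round(s["eef_pos"],4))
p0=np.array(s["eef_pos"])
d=.0
for step in [.03,.06]:
    r.move_l(g-ey*step,max_speed=.08);s=r.read_state();print(step,np.round(s["contact_force"],1),s["width"])
E
```

```text
plate [ 0.5654 -0.1237  0.057 ] [0.0988, 0.0963, 0.0993, 0.1006] yaw [np.float64(12.7), np.float64(15.2)]
plate-tab in y 0.040071583967805684 1.2094324808194917e-05
[ 0.5093 -0.3562  0.05  ]
[ 0.7204 -0.3104  0.05  ]
4.4333 [ 0.7  0.4 -0. ]
0.012052058919238535 9.99946340918541 [1.2 0.3 0.4] [ 0.5745 -0.1627  0.084 ]
0.03 [ 0.  -1.1  1.3] 0.011858102082054414
0.06 [-1.7 -1.   1.4] 0.01203782356874624
```

```bash
python3 - <<'E'
from h import *
g=np.array([.5745,-.1627,.084]);p=.06
while p<.098:
    p+=.004 if p<.076 else .0015
    r.move_l(g-ey*p,max_speed=.05);s=r.read_state();f=np.array(s["contact_force"])@ey
    print(round(p,4),round(float(f),1),round(s["width"],4),round(float((np.array(s["eef_pos"])-g)@-ey),4),end=" | ")
    if p>.08 and f>12: break
print(s["t"])
E
```

```text
0.064 -0.5 0.0121 0.0641 | 0.068 -0.5 0.0121 0.0682 | 0.072 -1.3 0.0122 0.0721 | 0.076 -0.5 0.0119 0.076 | 0.0775 -0.9 0.0118 0.0774 | 0.079 -0.2 0.012 0.0788 | 0.0805 4.9 0.0122 0.0796 | 0.082 2.6 0.0121 0.0813 | 0.0835 0.2 0.0122 0.0832 | 0.085 -2.4 0.0121 0.085 | 0.0865 -2.7 0.0121 0.0867 | 0.088 -4.6 0.0116 0.0884 | 0.0895 -0.2 0.012 0.0894 | 0.091 9.2 0.0121 0.0895 | 0.0925 17.5 0.0124 0.0897 | 10.4583
```

The force peaked past the plunger and then rose to 17 N at a hard stop. I release, rise and check.

```bash
python3 - <<'E'
from h import *
import pickle
g=np.array([.5745,-.1627,.084])
r.move_l(g-ey*.0896,max_speed=.05); r.ungrasp()
r.move_l(g-ey*.0896+[0,0,.06]); r.move_ptp([.575,-.13,.30],down(103.1)); r.pause(.2)
m=r.camera_model("wrist");im=r.grab_frame("wrist");save("w2.png",im);np.save("w2.npy",im);pickle.dump(m,open("w2.pkl","wb"))
b=blobs(im,(8,200,120),(20,255,255),40)[0];print(b)
for x in b: print(onz(m,x[1],.087).round(4))
b=blobs(im,(40,40,5),(90,255,130),150)[0];print(b)
for x in b: print(onz(m,x[1],.051).round(4))
print(r.read_state()["t"])
E
```

```text
[(534, [184.4, 207.2], [178, 183, 14, 50])]
[ 0.5939 -0.248   0.087 ]
[(152, [378.0, 57.4], [371, 49, 16, 18]), (515, [325.4, 201.3], [291, 167, 70, 69])]
[ 0.4249 -0.1063  0.051 ]
[ 0.5656 -0.1223  0.051 ]
13.6167
```

View pics/w2.png

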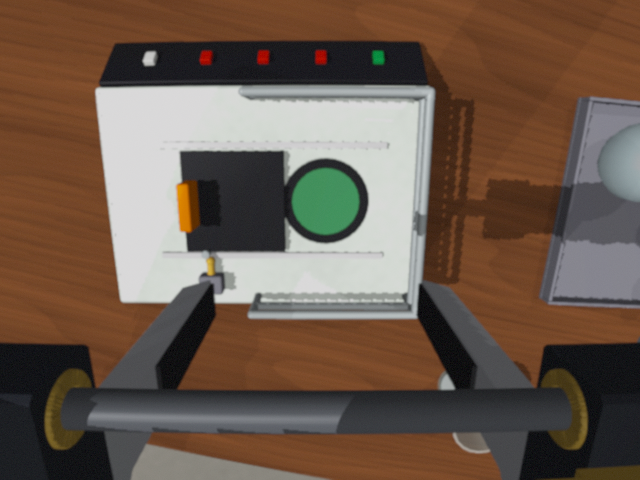

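The shutter is home: the tab is at px (184,207), about 129 mm from the window against 130 mm nominal, and the round window at (326,201) is fully clear. Next is a near look at the flask.

```bash
python3 - <<'E'
from h import *
import pickle
m=pickle.load(open("w2.pkl","rb"));im=np.load("w2.npy")
sub=np.zeros_like(im);sub[150:255,280:380]=im[150:255,280:380]
b,mk=blobs(sub,(50,80,40),(85,255,255),500);print(b)
e=cv2.fitEllipse(max(cv2.findContours(mk,0,1)[0],key=len));print(e,onz(m,e[0],.051).round(4))
f=[.4346,.2954]
for d in(145,-35): print(d,r.ik([*f,.25],down(d)))
r.move_ptp([f[0],f[1],.25],down(145) if r.ik([*f,.25],down(145)) is not None else down(-35)); r.pause(.2)
m=r.camera_model("wrist");im=r.grab_frame("wrist");save("w3.png",im);np.save("w3.npy",im);pickle.dump(m,open("w3.pkl","wb"))
b=blobs(im,(100,120,50),(125,255,255),150)[0]
for x in b: print(x,onz(m,x[1],.115).round(4))
s=r.read_state();print(s["t"],s["q"])
E
```

```text
[(3727, [325.2, 200.9], [291, 167, 69, 69])]
((325.1564025878906, 200.89895629882812), (67.64582824707031, 68.33370208740234), 76.67687225341797) [ 0.5653 -0.1226  0.051 ]
145 [ 0.52726934  0.22581601  1.55430002  0.          1.36147662 -2.00345808]
-35 [ 5.27269339e-01  2.25816011e-01  1.55430002e+00 -4.44089210e-16
  1.36147662e+00  1.13813458e+00]
(2529, [470.2, 63.0], [438, 35, 64, 54]) [0.2817 0.2564 0.115 ]
(2472, [542.8, 212.9], [509, 189, 68, 50]) [0.2884 0.3763 0.115 ]
(1823, [317.9, 236.7], [297, 210, 43, 53]) [0.4339 0.2964 0.115 ]
15.5167 [ 5.26306863e-01  2.25953822e-01  1.55413817e+00 -9.89284849e-06
  1.36148039e+00 -2.00350017e+00]
```

View pics/w3.png

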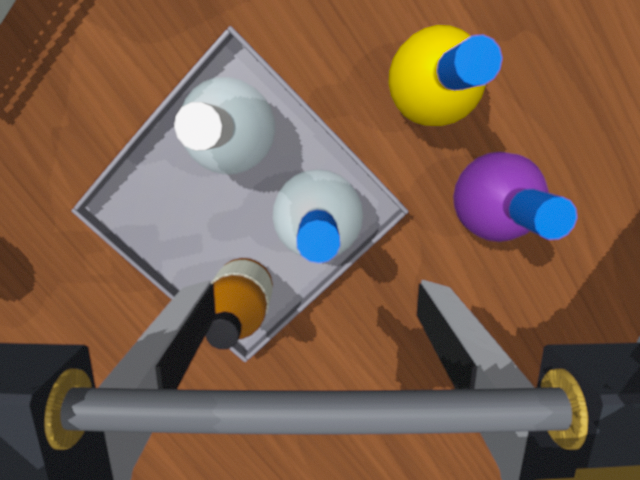

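The blue stopper on the clear flask is at px (318,237), giving (0.434,0.296), within 1 mm of the first estimate. The left finger comes down in the tray's gap between the spare flask and the amber bottle. Grasp and lift.

```bash
python3 - <<'E'
from h import *
p=np.array([.4342,.2962,.115])
r.move_l(p+[0,0,.05],max_speed=.12);r.move_l(p,max_speed=.06)
print(np.round(r.read_state()["contact_force"],1))
r.close_gripper(25);s=r.read_state();print(s["width"],s["finger_force"],np.round(s["contact_force"],1))
r.move_l(p+[0,0,.02],max_speed=.05);s=r.read_state();print(s["width"],s["finger_force"],np.round(s["contact_force"],1))
r.move_l(p+[0,0,.175],max_speed=.15)
r.pause(.2);s=r.read_state();print(s["t"],s["width"],np.round(s["contact_force"],1),np.round(s["moment"],2))
im=r.grab_frame("top");np.save("t4.npy",im);im=r.grab_frame("scene");save("s4.png",im)
print(r.ik([.5653,-.1215,.29],down(103.1)))
E
```

```text
[ 0.  -0.6  0.3]
0.030733203028837516 25.000019967556 [0.1 0.4 0.4]
0.030521406609222604 24.999595284461975 [-0.8 -0.2 -2.5]
20.2833 0.03006532731780117 [ 0.4  0.1 -2.5] [ 0.12  0.07 -0.  ]
[-2.75050564e-01  3.24291359e-01  1.33808707e+00 -4.44089210e-16
  1.47921423e+00 -2.07448502e+00]
```

```bash
python3 - <<'E'
from h import *
import pickle
w=np.array([.5653,-.1226])
r.move_ptp([*w,.29],down(103.1));r.pause(.3)
s=r.read_state();print(s["t"],np.round(s["contact_force"],1),s["width"],np.round(s["eef_pos"],4))
r.move_l([*w,.21],max_speed=.08);r.move_l([*w,.172],max_speed=.04);r.pause(.5)
s=r.read_state();print(s["t"],np.round(s["contact_force"],1),s["width"],np.round(s["eef_pos"],4))
ims=[]
for c in("scene","top","wrist"):
    m=r.camera_model(c);im=r.grab_frame(c);np.save(c+"5.npy",im)
    u=proj(m,[*w,.09]).astype(int);print(c,u,proj(m,[*w,.061]),proj(m,[*w,.131]))
    k=100 if c!="wrist" else 180
    x0=max(0,min(640-2*k,u[0]-k));y0=max(0,min(480-2*k,u[1]-k));print(x0,y0)
    ims.append(cv2.resize(im[y0:y0+2*k,x0:x0+2*k],(400,400),interpolation=cv2.INTER_CUBIC))
save("h5.png",np.hstack(ims[::2]))
E
```

```text
22.3 [ 1.6  0.7 -2.9] 0.030443711584828247 [ 0.5654 -0.1221  0.29  ]
25.05 [ 0.7 -0.2 -3.1] 0.030785123120693775 [ 0.5653 -0.1226  0.172 ]
scene [222 214] [224.75311441 221.19063822] [218.6915356  203.32106471]
122 114
top [422 225] [419.28964729 228.21514484] [426.28393072 220.4532426 ]
322 125
wrist [315 257] [315.18725607 245.04430017] [315.18257812 281.90001117]
135 77
```

View pics/h5.png

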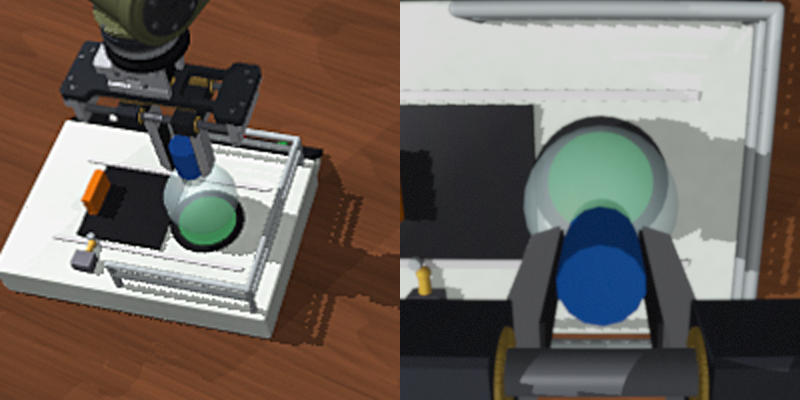

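In the scene and wrist views the flask hangs upright over the window. In the wrist view the body centre is at column ~316, against 315 projected, and the shutter is still home with its tab at the far end. The wrist force is only the flask's weight (-3 N), so nothing is touching. Handing in.

```bash
python3 - <<'E'
from h import *
r.pause(.5);s=r.read_state();print(s["t"],np.abs(s["joint_vel"]).max(),np.round(s["contact_force"],1),s["width"],np.round(s["eef_pos"],4))
print(r.job_done())
E
```

```text
25.7 0.0025478570143138857 [-0.4 -0.8 -2.1] 0.031056248887228678 [ 0.5653 -0.1226  0.172 ]
the job is handed in; nothing more can be done
None
```

Job handed in at 25.7 s: the shutter is open at its stop and the blue-stoppered flask is held upright and still, about 1 cm above the window by arm position, with no sign of contact; I didn't re-photograph the other glassware at the end.

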